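# Rehang the tray of marked blanks on the adjustable keeper hooks

### The arm

A 6-joint arm with a two-finger parallel gripper is mounted at the origin on the work surface. World frame = base frame: x ahead of the robot, y to its left, z up, the work surface at z = 0. Lengths are in m, angles in degrees, forces in N, time in s.
With the tool pointing down it reaches from about 0.375 to 0.9 m from the base axis. Payload 3.1 kg.
Tool frame: the origin (TCP) lies on the centre line of the jaws, within the pads' length; the fingertips stand 19 mm ahead of it and the grasp point (between the pads) is the TCP; z points along the fingers, y is the line along which they close (so a half turn about z gives the same grasp; the last joint's range is limited). The gripper opens to 87 mm and grips with 3 to 60 N. Pads are 19 mm wide; open, the fingers measure 117 mm over their backs; the gripper's body (75 mm by 190 mm) begins 51 mm behind the grasp point.
Start: joints at [-76.347, 30.224, 82.088, -0, 67.689, -10.227], TCP at [0.253, -0.571, 0.242] pointing down, gripper open.
Joint ranges: [-176.69, 176.69], [-43.24, 126.21], [12.49, 139.97], [-82, 262], [0, 151.66], [-163.58, 163.58]. Speed limits (degrees/s): [159.86, 159.86, 180, 180, 180, 180].

### API

Orientations are given as a 3x3 rotation matrix whose columns are the frame's x, y, z axes.
In Python, from bench import arm, viewer, job gives the robot as it stands.
- The arm moves only by the tool arm_command, never from a script. Its argument "targets" is a list of rows, each a list of 2 entries, a list of its own where there are three numbers: the shift along the world's x, y, z in units of 30 mm (1.0 is 30 mm), then the turn, a rotation vector about the world's x, y, z in rad. In form: [[[x, y, z], [rx, ry, rz]], ...]. A call has 1 to 8 rows; each row is the pose to reach, as a shift and turn from the pose commanded when the call began; what a row does not reach only later rows make up. A row lasts 1/10 s, in which the tool goes at most 50 mm and 8.59 degrees, less where a joint would pass 70% of its speed; a pose out of reach is approached as far as the arm can. A call with a gripper value outside its range is refused whole. "fingers" is the opening, from 0 (shut) to 1 (fully open), set as the call begins (left out, the last holds). The fingers move at their own pace and stop on an object; "squeeze" is the grip in N (left out, the last holds). Time passes only in rows, so rows that repeat a pose let the fingers close. It gives the time, the measured TCP pose, the force, the opening and the grip force at its end, in the units of the state.
- arm.get_state(): the state, without advancing time (a new reading comes with each control period).
- viewer.snapshot(name): name is "scene" or "side" or "wrist"; returns a dict with "pixels" (384x512x3 uint8, red, green, blue), "range_z" (384x512 float32, m along the optical axis (not along the pixel's ray), 0 where there is no reading), "intrinsics" (3x3 intrinsics, pixels), "extrinsics" (4x4, takes a point from camera to world coordinates); the wrist camera has in their place "T_tool_cam" (4x4, takes a point from camera to tool coordinates, whose origin is the TCP and whose axes are the flange's). Camera axes: x right, y up, looking along -z (the intrinsics and any distortion apply to the point x, -y, -z); pixel columns grow to the right and rows downward; lengths in m; the calibration is good to about 2 mm. A picture is of the moment at which its call begins: read the wrist's pose just before it.
- job.close_job(): hands the job in; it is judged then, once.
The state is a dict: "clock": time; "joint_positions": joint angles; "joint_vel": joint speeds; "joint_efforts": joint torques, N m; "position": TCP position; "orientation": TCP orientation; "ft_force": force on the tool from outside, world axes, zero at the start; "torque": the same for the moment, N m; "grip_width": opening from 0.0 (shut) to 1.0 (fully open); "finger_force": force on a finger pad.
Only numpy, scipy, OpenCV 4.12 (cv2) and the standard library are available. Lean on these libraries where they do the work, as an engineer would, in place of code of your own. Each camera call takes 0.05 s, during which the arm holds its last target. There are 200 camera calls.

### The job

Take the hanging tray of blanks off the stand it hangs on, easing its rod out from under the keepers, and carry it level to the other, height-adjustable stand without setting it down, spilling a blank or disturbing the other things on the bed. Hang it there: feed the rod in through the two hook mouths, slide it back under both keepers, let it down until it rests fully home in both V seats with the tray level, and let go. Work by feel and gently: do not force the rod against either stand's hooks.

Things in the scene. Friction and masses are not known exactly. Their poses are not given: they have to be found in the camera images.
- carrier: Hanging tray of bare sheet steel, 0.3 to 0.6 kg without blanks: open tray 70 (x) x 130 (y) x 30 mm, three compartments along y, a 14 mm wide strap rising at each end to a round cross rod along y, a stem and black hand grip above the rod's middle. Origin: centre of the tray's underside, z up. Same front and back. Its rod starts in stand_A's seats.
- carrier_rod (a point): Middle of the cross rod's axis, 130 mm above the tray's underside. The rod is 10 mm thick and free between the straps over y -62 to +62 mm. Axes as the tray's.
- carrier_grip (a point): Centre of the black hand grip, an upright block 18 (x) x 32 (y) x 52 mm (z), 76 mm above the rod's axis; only a 10 mm stem between it and the rod. Axes as the tray's.
- stand_A: Stand on which the tray hangs at the start: aluminium column (front face at x +60 mm, top at 198 mm) on a base 120 x 100 x 12 mm. Origin: on the bed below the middle of its two V seats; x points from the hook mouths towards the column, y along the seated rod. Two upright hook plates, 5 mm thick, at y +45 and -45 mm, with equal J-shaped slots; lower edge 26 mm below the slot floor.
- A_mouth (a point): On stand_A's level slot floor, midway between the plates, mid-mouth, at stand x -32 mm, 185 mm above the bed. Floor: stand x -52 to -12. Front lip: x -52 to -46, 12 mm above the floor. The mouth is open upwards from the lip to the keepers' noses at x -18, 28 mm wide; the rod goes in and out only here. The tray, wider than the hooks, must be brought in and out from the front, below them.
- A_seat (a point): Rod centre when home in stand_A's V seats: stand x 0, 5 mm below the slot floor (10 mm lower than a rod lying on the floor). Seats: 45 degree sides, x -12 to +12, 12 mm deep below the floor. Back wall at x +12: a rod touching it has its centre at x +7.
- A_nose (a point): Nose of stand_A's keepers, midway between the plates, on their underside: stand x -18, 16 mm above the slot floor. The keepers roof the slot from here back to the back wall, so a rod sliding on the floor has 6 mm to spare above it and a seated rod can rise 16 mm at most. Their tops slope up at 45 degrees from the nose to 40 mm above the floor at x +4, level to x +24.
- stand_B: The other, empty stand: round post (22 mm, axis at x +73 mm, top at 215 mm) on the same base, with hook plates exactly as stand_A's in shape, x and y, but clamped by hand at another height. Origin and axes as stand_A's. Only the base is measured, not the hooks' height: the level slot floor is 165 to 205 mm above the bed, to be found by touch or sight. The clamp is tight.
- blank_0: Turned steel blank, 28 mm across, 13 mm tall, 40 g, lying loose in the tray's -y compartment; origin at the centre of its underside.
- blank_1: The same, in the tray's middle compartment.
- blank_2: The same, in the tray's +y compartment.
- hex_key: Bystander: L-shaped hex key, 85 x 26 mm, 8 mm thick, lying on the bed. Leave alone.
- caliper: Bystander: caliper 190 mm long, lying flat, 14 mm high. Leave alone.
- plate_stack: Bystander: stack of card-size metal plates 86 x 54 mm, 15 mm high, the top one blue. Leave alone.
- focus_block: Bystander: small stepped aluminium gauge block, 30 x 30 x 32 mm. Leave alone.
- cup: Bystander: steel cup, 72 mm across, 75 mm tall. Leave alone.
- polish_jar: Bystander: jar, 50 mm across, 55 mm tall. Leave alone.
- brush: Bystander: brush, 170 mm long, lying. Leave alone.
- mouse: Bystander: black computer mouse, 100 x 60 mm, 31 mm high. Leave alone.
Mind the look-alikes: they are no part of the job. What is shaped like the stand_B but yellow is not meant. Leave any yellow look-alike of the stand_A alone.

How it is judged:
By the outcome, as a careful person would: the job done as asked, in the order asked, and still so for the second after the job is handed in, with the robot touching nothing.
It also fails if it takes over 64 s, if anything falls off the work surface, if the arm or the gripper's body presses on something with over 40 N, if the wrist force passes 120 N, or if a joint passes its speed limit or range.

## Working session

There is one attempt and no reset: what is moved stays moved. The work goes in short steps, Python scripts to look and compute and a tool call to move; the robot and the scene stay as the last step left them, time stands still between calls to the robot, and variables do not carry over. Pictures are saved under pics/ and viewed, at most 10 in all, crops included, and the job is handed in when it is done.

Besides the shell and the picture viewer there is one more tool, called as name(argument=value, ...) on one line, values as JSON. arm_command: Moves the arm, as the interface text tells. Its arguments: {"type":"object","properties":{"targets":{"type":"array"},"fingers":{"type":"number"},"squeeze":{"type":"number"}},"required":["targets"]}

```bash
mkdir -p pics; cat > h.py <<'E'
import numpy as np, cv2
from bench import arm, viewer, job
def snap(n):
    st=arm.get_state(); s=viewer.snapshot(n); p=s["pixels"]
    if n=="wrist":
        T=np.eye(4); T[:3,:3]=st["orientation"]; T[:3,3]=st["position"]; s["extrinsics"]=T@np.array(s["T_tool_cam"])
    return s
def cloud(s):
    K=np.array(s["intrinsics"]); z=s["range_z"]; v,u=np.mgrid[:z.shape[0],:z.shape[1]]
    P=np.stack([(u-K[0,2])/K[0,0]*z,-(v-K[1,2])/K[1,1]*z,-z],-1)
    E=np.array(s["extrinsics"]); W=P@E[:3,:3].T+E[:3,3]; W[z<=0]=np.nan; return W
def save(s,name): cv2.imwrite(f"pics/{name}.png",cv2.cvtColor(np.asarray(s["pixels"]),cv2.COLOR_RGB2BGR))
E
python3 - <<'E'
from h import *
ims=[]
for n in ["scene","side"]:
    s=snap(n); np.save(n+"_W.npy",cloud(s)); save(s,n+"0"); print(n,s.keys(),np.array(s["extrinsics"]).round(3).tolist(),(s["range_z"]>0).mean())
    np.savez(n+"0.npz",p=s["pixels"],K=s["intrinsics"],E=s["extrinsics"])
print(arm.get_state())
E
```

```text
scene dict_keys(['pixels', 'range_z', 'intrinsics', 'extrinsics']) [[0.735, -0.501, 0.456, 1.15], [0.677, 0.561, -0.475, -0.688], [-0.018, 0.658, 0.753, 1.268], [0.0, 0.0, 0.0, 1.0]] 0.9923756917317709
side dict_keys(['pixels', 'range_z', 'intrinsics', 'extrinsics']) [[-0.958, 0.175, -0.227, 0.211], [-0.287, -0.598, 0.748, 0.874], [-0.005, 0.782, 0.623, 0.909], [0.0, 0.0, 0.0, 1.0]] 0.995880126953125
{'clock': 0.1, 'joint_positions': array([-7.63470876e+01,  3.02758529e+01,  8.21487415e+01, -8.27190662e-04,
        6.76875708e+01, -1.02264195e+01]), 'joint_vel': array([-0.05168998, -0.13380825, -0.10702761,  0.04778587,  0.07447809,
       -0.03165   ]), 'joint_efforts': array([ 2.29707475e-04, -4.40983844e+01, -1.77150607e+01,  6.35928358e-02,
        5.33457357e-02, -4.39215921e-05]), 'position': array([ 0.25289261, -0.5708811 ,  0.24064738]), 'orientation': array([[ 9.14397896e-01,  4.04816331e-01, -4.75062228e-04],
       [ 4.04816472e-01, -9.14395985e-01,  1.89918269e-03],
       [ 3.34425174e-04, -1.92892167e-03, -9.99998084e-01]]), 'ft_force': array([ 0.03993291, -0.12667007,  0.38261732]), 'torque': array([-0.02764617,  0.11342464, -0.04531687]), 'finger_force': 0.0, 'grip_width': 0.9983597057619947}
```

```bash
sleep 4; ls pics
```

```text
scene0.png
side0.png
```

View pics/scene0.png

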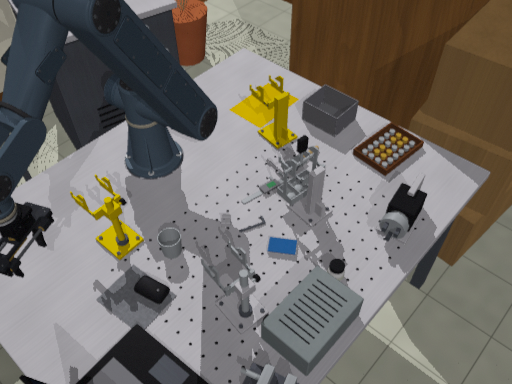

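View pics/side0.png

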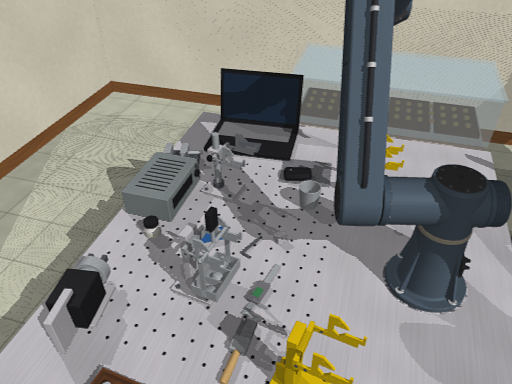

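The scene view shows the real stand_A with the tray and black grip at about (303,145), column at (317,185). The real stand_B is the grey round post at (245,290) with its hooks at (235,245). The yellow ones at (275,110) and (115,220) are look-alikes. Next come the poses from depth.

```bash
python3 - <<'E'
from h import *
W1=np.load("scene_W.npy");W2=np.load("side_W.npy")
for u,v in [(303,143),(317,175),(245,275),(232,235),(245,310)]: print(u,v,W1[v,u].round(3))
for u,v in [(211,215),(216,140),(225,155)]: print(u,v,W2[v,u].round(3))
# top-down height map, 2mm/px, two panels x .3-.95 y -.5..0.15
P=np.concatenate([W1.reshape(-1,3),W2.reshape(-1,3)]);C=np.concatenate([np.load("scene0.npz")["p"].reshape(-1,3),np.load("side0.npz")["p"].reshape(-1,3)])
np.savez("pc0.npz",P=P,C=C)
x0,y0,r=.3,.15,.0013
ok=np.isfinite(P).all(1)&(P[:,2]>.015)&(P[:,2]<.4)
P,C=P[ok],C[ok]; o=np.argsort(P[:,2]);P,C=P[o],C[o]
j=((y0-P[:,1])/r).astype(int);i=((P[:,0]-x0)/r).astype(int)
im=np.zeros((600,800,3),np.uint8);m=(i>=0)&(i<600)&(j>=0)&(j<800)
h=cv2.applyColorMap((np.clip(P[:,2]/.3,0,1)*255).astype(np.uint8)[:,None],cv2.COLORMAP_JET)[:,0]
im[599-i[m],j[m]]=h[m]
cv2.imwrite("pics/top.png",cv2.dilate(im,np.ones((2,2))))
E
```

```text
303 143 [0.533 0.183 0.275]
317 175 [0.601 0.175 0.191]
245 275 [ 0.688 -0.235  0.215]
232 235 [ 0.463 -0.063  0.004]
245 310 [ 0.688 -0.242  0.042]
211 215 [0.517 0.206 0.279]
216 140 [ 0.672 -0.223  0.198]
225 155 [ 0.628 -0.18   0.177]
```

View pics/top.png

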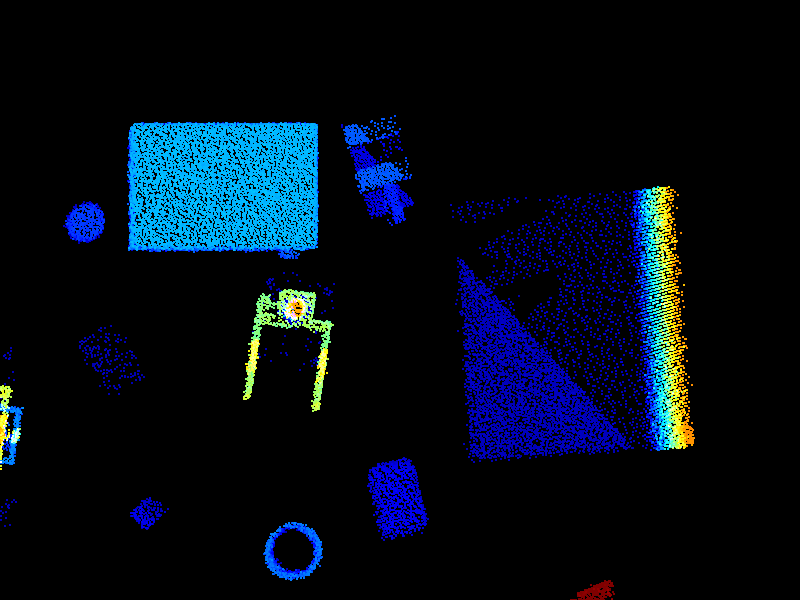

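Top-down height map: stand_B's post is at (295,308), with two hook plates running down to (247,398) and (315,408), so its mouths face the robot. Stand_A lies off the left edge. Next I enlarge both stands.

```bash
python3 - <<'E'
from h import *
d=np.load("pc0.npz");P,C=d["P"],d["C"]
ok=np.isfinite(P).all(1);P,C=P[ok],C[ok]
def panel(cx,cy,zlo=.006,r=.0006,n=400,col=False):
    m=(P[:,2]>zlo)&(P[:,2]<.32);p,c=P[m],C[m];o=np.argsort(p[:,2]);p,c=p[o],c[o]
    i=((p[:,0]-cx)/r+n/2).astype(int);j=((cy-p[:,1])/r+n/2).astype(int);k=(i>=0)&(i<n)&(j>=0)&(j<n)
    im=np.zeros((n,n,3),np.uint8);h=cv2.applyColorMap((np.clip(p[:,2]/.3,0,1)*255).astype(np.uint8)[:,None],cv2.COLORMAP_JET)[:,0]
    im[n-1-i[k],j[k]]=h[k];return cv2.dilate(im,np.ones((3,3)))
cv2.imwrite("pics/top2.png",np.hstack([panel(.55,.19),panel(.63,-.22)]))
S=cv2.imread("pics/scene0.png");a=S[120:230,240:350];b=S[225:335,190:300]
cv2.imwrite("pics/crop.png",cv2.resize(np.hstack([a,b]),(800,400),interpolation=cv2.INTER_CUBIC))
q=P[(P[:,2]>.205)&(P[:,2]<.23)&(np.hypot(P[:,0]-.678,P[:,1]+.234)<.03)];print("post top",q.mean(0),np.ptp(q,0))
# A grip
g=P[(P[:,2]>.25)&(P[:,2]<.4)&(np.hypot(P[:,0]-.525,P[:,1]-.19)<.05)];print("grip",g.min(0),g.max(0),len(g))
t=g[g[:,2]>g[:,2].max()-.008];print("griptop",t.mean(0),cv2.minAreaRect((t[:,:2]*1000).astype(np.float32)))
# B plates
b=P[(P[:,2]>.12)&(P[:,2]<.26)&(np.hypot(P[:,0]-.60,P[:,1]+.22)<.1)&(P[:,0]<.65)]
print("Bpl z",np.percentile(b[:,2],[1,50,99]));
for s in (b[:,1]+.22>0,b[:,1]+.22<0):
    l=b[s];v=cv2.fitLine((l[:,:2]).astype(np.float32),cv2.DIST_HUBER,0,.001,.001).ravel();print(v.round(4),np.degrees(np.arctan2(v[1],v[0])),len(l))
for nm,cx,cy in (("A",.55,.19),("B",.63,-.22)):
    e=P[(P[:,2]>.009)&(P[:,2]<.015)&(abs(P[:,0]-cx)<.12)&(abs(P[:,1]-cy)<.09)];print(nm,"base",len(e),cv2.minAreaRect((e[:,:2]*1000).astype(np.float32)))
E
```

```text
post top [ 0.67986275 -0.23371423  0.21236694] [0.02413758 0.02569017 0.01154233]
grip [0.51011875 0.17282958 0.25001932] [0.5351519  0.21335241 0.28428626] 318
griptop [0.52167566 0.19479057 0.2805378 ] ((521.8793334960938, 192.09030151367188), (37.01822280883789, 20.66924476623535), 85.20145416259766)
Bpl z [0.13833772 0.16232224 0.20566285]
[ 0.9886 -0.1504  0.6103 -0.1778] -8.648306 469
[ 0.9883 -0.1522  0.5998 -0.2675] -8.75676 477
A base 626 ((534.6377563476562, 191.77667236328125), (106.18408203125, 210.27586364746094), 81.8163070678711)
B base 1128 ((661.2490234375, -229.92745971679688), (105.68966674804688, 124.90410614013672), 82.18170166015625)
```

View pics/top2.png

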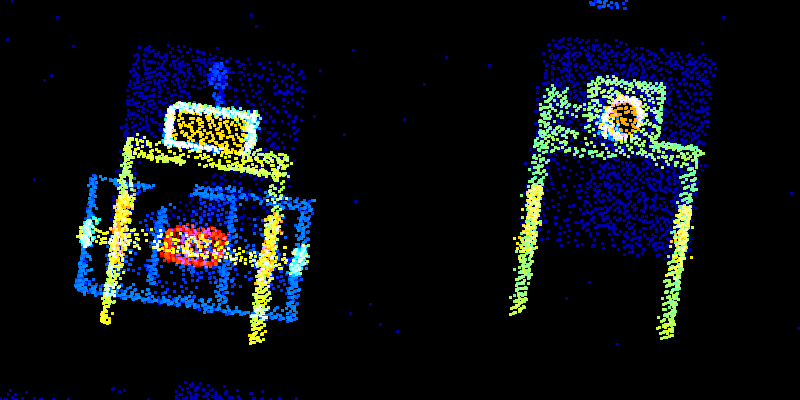

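View pics/crop.png

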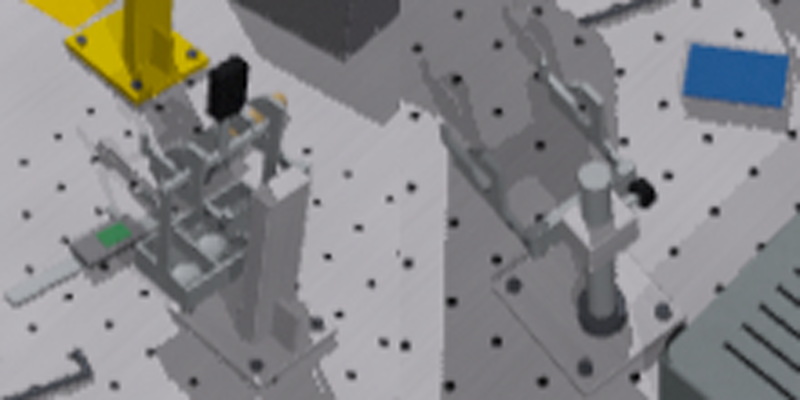

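Both crops confirm the picks: grey column stand_A with the tray and black grip, and grey post stand_B, empty. Next I compare the plate-top profiles of A (known height) and B.

```bash
python3 - <<'E'
from h import *
d=np.load("pc0.npz");P=d["P"];P=P[np.isfinite(P).all(1)]
l0=P[(P[:,2]>.175)&(P[:,2]<.235)&(abs(P[:,0]-.52)<.07)&(P[:,0]<.57)]
for lo,hi in ((.215,.255),(.115,.165)):
    l=l0[(l0[:,1]>lo)&(l0[:,1]<hi)];v=cv2.fitLine(l[:,:2].astype(np.float32),cv2.DIST_HUBER,0,.001,.001).ravel();print(v.round(4),np.degrees(np.arctan2(v[1],v[0])),len(l))
def prof(cx,cy,yaw):
    c,s=np.cos(yaw),np.sin(yaw);q=(P[:,:2]-[cx,cy])@np.array([[c,-s],[s,c]])
    out=[]
    for sgn in (1,-1):
        m=(abs(q[:,1]-sgn*.045)<.008)&(P[:,2]>.12)&(P[:,2]<.25);Q=np.c_[q[m],P[m,2]]
        row=[]
        for x in range(-60,50,4):
            k=abs(Q[:,0]*1000-x)<3; row.append(int(1000*np.percentile(Q[k,2],93)) if k.sum()>4 else 0)
        out.append(row)
    return out
print(list(range(-60,50,4)))
for r in prof(.522,.192,np.radians(-8.6)): print("A",r)
for r in prof(.6068,-.2227,np.radians(-8.7)): print("B",r)
# column A top
q=P[(P[:,2]>.19)&(P[:,2]<.205)&(P[:,0]>.575)&(P[:,0]<.65)&(abs(P[:,1]-.17)<.05)];print(cv2.minAreaRect((q[:,:2]*1000).astype(np.float32)))
# rod + tray of A
q=P[(P[:,2]>.17)&(P[:,2]<.195)&(abs(P[:,0]-.522)<.03)&(abs(P[:,1]-.192)<.035)];print("rod",np.median(q,0),len(q))
E
```

```text
[ 0.9862 -0.1656  0.527   0.2398] -9.530464 450
[ 0.9903 -0.1391  0.5026  0.1511] -7.996475 400
[-60, -56, -52, -48, -44, -40, -36, -32, -28, -24, -20, -16, -12, -8, -4, 0, 4, 8, 12, 16, 20, 24, 28, 32, 36, 40, 44, 48]
A [0, 0, 196, 198, 185, 185, 184, 183, 185, 183, 202, 206, 210, 214, 218, 221, 224, 224, 224, 222, 221, 222, 214, 174, 173, 172, 173, 182]
A [0, 0, 196, 197, 192, 184, 184, 184, 183, 185, 186, 206, 208, 212, 216, 221, 223, 224, 222, 222, 220, 221, 218, 171, 174, 171, 171, 181]
B [0, 0, 177, 178, 174, 165, 165, 165, 165, 165, 167, 186, 191, 195, 197, 200, 203, 203, 204, 204, 203, 202, 181, 153, 154, 154, 154, 160]
B [0, 0, 174, 177, 176, 166, 165, 166, 164, 165, 167, 185, 188, 191, 197, 200, 204, 204, 203, 203, 204, 201, 190, 153, 152, 152, 154, 159]
((592.9632568359375, 183.27044677734375), (53.98197555541992, 26.530492782592773), 82.39302062988281)
rod [0.52020538 0.19341802 0.18286151] 136
```

arm_command(targets=[[[0,0,1.6],[0,0,0.12]],[[0.5,0.6,3.1],[0,0,0.25]],[[1.5,1.8,4],[0,0,0.38]],[[2.5,3,4],[0,0,0.5]],[[3.5,4.2,4],[0,0,0.63]],[[4.5,5.4,4],[0,0,0.76]],[[5.5,6.6,4],[0,0,0.88]],[[6.5,7.8,4],[0,0,1.01]]], fingers=0.6)

```text
clock: 0.9
position: [0.4488, -0.3356, 0.3612]
orientation: [[0.139, 0.99, -0.0], [0.99, -0.139, 0.001], [0.0, -0.001, -1.0]]
ft_force: [0.5, -0.6, 0.2]
grip_width: 0.599
finger_force: 0.0
```

arm_command(targets=[[[0.22,1.6,0],[0,0,0]],[[0.45,3.2,0],[0,0,0]],[[0.7,4.8,0],[0,0,0]],[[0.9,6.4,0],[0,0,0]],[[1.1,8,0],[0,0,0]],[[1.35,9.6,0],[0,0,0]],[[1.6,11.2,0],[0,0,0]],[[1.8,12.8,0],[0,0,0]]])

```text
clock: 1.7
position: [0.5018, 0.0485, 0.3613]
orientation: [[0.144, 0.99, -0.0], [0.99, -0.144, -0.0], [-0.0, -0.0, -1.0]]
ft_force: [1.2, -0.4, 0.3]
grip_width: 0.601
finger_force: 0.0
```

arm_command(targets=[[[0.3,1.5,0],[0,0,0]],[[0.5,3,0],[0,0,0]],[[0.6,4,0],[0,0,0]],[[0.67,4.8,-0.5],[0,0,0]],[[0.67,4.8,-0.7],[0,0,0]],[[0.67,4.8,-0.7],[0,0,0]],[[0.67,4.8,-0.7],[0,0,0]]])

```text
clock: 2.4
position: [0.522, 0.1896, 0.3404]
orientation: [[0.144, 0.99, -0.001], [0.99, -0.144, -0.001], [-0.001, -0.001, -1.0]]
ft_force: [-0.7, -0.2, 0.5]
grip_width: 0.597
finger_force: 0.0
```

```bash
python3 - <<'E'
from h import *
s=snap("wrist"); st=arm.get_state(); print(st["clock"],st["position"],st["orientation"].round(4).tolist(),st["ft_force"],st["grip_width"])
save(s,"w1"); W=cloud(s); np.save("w1.npy",W)
P=W.reshape(-1,3);P=P[np.isfinite(P).all(1)]
g=P[(P[:,2]>.272)&(P[:,2]<.29)&(np.hypot(P[:,0]-.522,P[:,1]-.192)<.03)];print(len(g),np.median(g[:,2]) if len(g) else 0)
if len(g)>5: print(cv2.minAreaRect((g[:,:2]*1000).astype(np.float32)),g.mean(0))
r=P[(P[:,2]>.176)&(P[:,2]<.189)&(abs(P[:,0]-.522)<.03)&(abs(P[:,1]-.192)<.065)]
if len(r)>10:
    v=cv2.fitLine(r[:,:2].astype(np.float32),cv2.DIST_HUBER,0,.001,.001).ravel();print(v,np.degrees(np.arctan2(v[1],v[0])),len(r))
E
```

```text
2.45 [0.5223431  0.18944127 0.34083926] [[0.1449, 0.9894, 0.0002], [0.9894, -0.1449, -0.0004], [-0.0003, 0.0003, -1.0]] [-0.02245428  0.49403202  0.441363  ] 0.5993166734455407
954 0.28080996924430945
((522.7369995117188, 195.91624450683594), (31.487424850463867, 17.717487335205078), 81.83837890625) [0.52307013 0.19708904 0.28046482]
[0.10297604 0.99468386 0.524153   0.21460365] 84.089424 711
```

arm_command(targets=[[[0.02,0.17,-0.3],[0,0,0]],[[0.02,0.17,-1.2],[0,0,0]],[[0.02,0.17,-2.1],[0,0,0]],[[0.02,0.17,-2.6],[0,0,0]],[[0.02,0.17,-2.8],[0,0,0]],[[0.02,0.17,-2.8],[0,0,0]]])

```text
clock: 3.05
position: [0.5225, 0.1952, 0.2558]
orientation: [[0.144, 0.99, -0.002], [0.99, -0.144, -0.0], [-0.0, -0.002, -1.0]]
ft_force: [0.1, 1.1, 0.5]
grip_width: 0.599
finger_force: 0.0
```

arm_command(targets=[[[0,0,0],[0,0,0]],[[0,0,0],[0,0,0]],[[0,0,0],[0,0,0]],[[0,0,0],[0,0,0]],[[0,0,0],[0,0,0]],[[0,0,0],[0,0,0]],[[0,0,0],[0,0,0]]], fingers=0.1, squeeze=45)

```text
clock: 3.75
position: [0.5231, 0.1957, 0.2568]
orientation: [[0.143, 0.99, 0.001], [0.99, -0.143, 0.0], [0.0, 0.001, -1.0]]
ft_force: [0.8, 0.2, 0.7]
grip_width: 0.202
finger_force: 45.0
```

arm_command(targets=[[[0,0,0.07],[0,0,0]],[[0,0,0.14],[0,0,0]],[[0,0,0.21],[0,0,0]],[[0,0,0.28],[0,0,0]],[[0,0,0.35],[0,0,0]],[[0,0,0.43],[0,0,0]],[[0,0,0.43],[0,0,0]],[[0,0,0.43],[0,0,0]]])

```text
clock: 4.55
position: [0.5227, 0.1956, 0.2695]
orientation: [[0.144, 0.99, 0.0], [0.99, -0.144, 0.0], [0.0, 0.0, -1.0]]
ft_force: [0.1, -0.1, -5.2]
grip_width: 0.206
finger_force: 45.0
```

arm_command(targets=[[[-0.07,0.01,0],[0,0,0]],[[-0.2,0.03,0],[0,0,0]],[[-0.37,0.054,0],[0,0,0]],[[-0.55,0.08,0],[0,0,0]],[[-0.73,0.106,0],[0,0,0]],[[-0.9,0.13,0],[0,0,0]],[[-1.02,0.148,0],[0,0,0]],[[-1.06,0.154,0],[0,0,0]]])

```text
clock: 5.35
position: [0.4903, 0.2004, 0.2695]
orientation: [[0.143, 0.99, -0.0], [0.99, -0.143, -0.0], [-0.0, -0.0, -1.0]]
ft_force: [-0.6, -0.5, -6.0]
grip_width: 0.199
finger_force: 45.0
```

```bash
python3 - <<'E'
from h import *
st=arm.get_state();print(st["position"],st["ft_force"],st["torque"])
s=snap("side");cv2.imwrite("pics/side1.png",cv2.resize(cv2.cvtColor(s["pixels"][180:330,130:290],cv2.COLOR_RGB2BGR),(640,600),interpolation=cv2.INTER_CUBIC))
E
```

```text
[0.49028202 0.20037899 0.26949729] [-0.63710674 -0.50255243 -5.98072626] [-0.01348221 -0.05915805 -0.00110115]
```

View pics/side1.png

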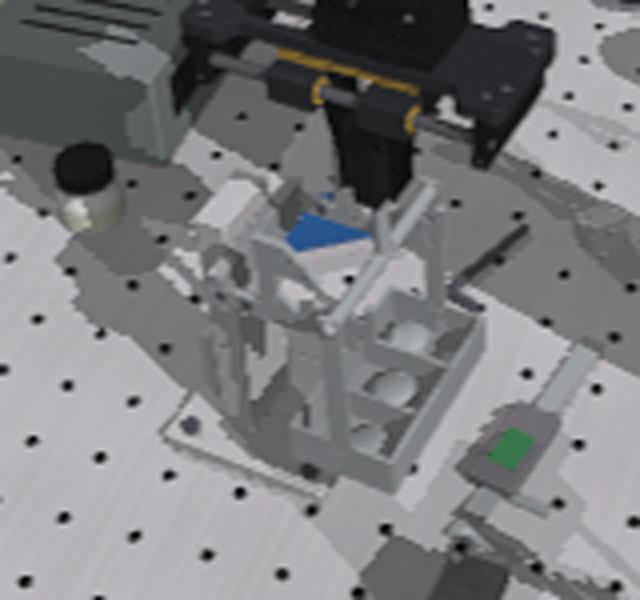

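Side view: the tray has its three blanks in it at about (370,435), (395,385) and (410,335). The rod is out from under the keepers, in the mouths. Before pulling out I check the clearance to the yellow stand.

```bash
python3 - <<'E'
from h import *
d=np.load("pc0.npz");P,C=d["P"],d["C"].astype(int)
m=np.isfinite(P).all(1)&(C[:,0]>120)&(C[:,1]>90)&(C[:,2]<60)&(P[:,2]>.02)&(P[:,2]<.3);y=P[m]
for s in (y[:,1]>0,y[:,1]<0):
    q=y[s];print(np.percentile(q,1,axis=0).round(3),np.percentile(q,99,axis=0).round(3),len(q))
q=P[np.isfinite(P).all(1)&(P[:,0]>.3)&(P[:,0]<.56)&(abs(P[:,1])<.32)&(P[:,2]>.05)&(P[:,2]<.5)]
q=q[~((q[:,0]>.45)&(q[:,1]>.1))]
H=np.histogram2d(q[:,0],q[:,1],bins=[np.arange(.3,.57,.03),np.arange(-.32,.33,.04)])[0].astype(int);print(H)
E
```

```text
[0.155 0.349 0.022] [0.619 0.576 0.225] 2776
[ 0.103 -0.366  0.042] [ 0.249 -0.267  0.225] 1026
[[  0   3  13   0   0   0   0   0   0   0   0   0   0   0   0   0]
 [  0  93 131  31   0   0   0   0   0   0   0   0   0   0   0   0]
 [  0 115  37  36   0   0   0   0   0   0   0   0   0   0   0   0]
 [  0  36  53   0   0   0   0   0   0   0   0   0   0   0   0   0]
 [  0   0   0   0   0   0   0   0   0   0   0   0   0   0   0   0]
 [  0   0   0   0   0   0   0   0   0   0   0   0   0   0   0   0]
 [  0   0   0   0   0   0   0   0   0   0   0   0   0   0   0   0]
 [  0   0   0   0   0   0   0   0   0   0   0   0   0   0   0   0]]
```

arm_command(targets=[[[0,0,0.03],[0,0,0]],[[0,0,0.1],[0,0,0]],[[0,0,0.19],[0,0,0]],[[0,0,0.29],[0,0,0]],[[0,0,0.39],[0,0,0]],[[0,0,0.49],[0,0,0]],[[0,0,0.57],[0,0,0]],[[0,0,0.6],[0,0,0]]])

```text
clock: 6.2
position: [0.4911, 0.2003, 0.2878]
orientation: [[0.144, 0.99, 0.001], [0.99, -0.144, 0.0], [0.0, 0.001, -1.0]]
ft_force: [-0.2, -0.3, -6.1]
grip_width: 0.202
finger_force: 45.0
```

arm_command(targets=[[[-0.12,0.017,0],[0,0,0]],[[-0.41,0.06,0],[0,0,0]],[[-0.84,0.12,0],[0,0,0]],[[-1.33,0.19,0],[0,0,0]],[[-1.86,0.27,0],[0,0,0]],[[-2.35,0.34,0],[0,0,0]],[[-2.73,0.39,0],[0,0,0]],[[-2.9,0.42,0],[0,0,0]]])

```text
clock: 7.0
position: [0.4019, 0.213, 0.2875]
orientation: [[0.143, 0.99, -0.001], [0.99, -0.143, -0.0], [-0.0, -0.001, -1.0]]
ft_force: [-0.5, 0.1, -5.3]
grip_width: 0.204
finger_force: 45.0
```

```bash
python3 -c "
from h import *
s=arm.get_state();print(s['clock'],s['position'],s['ft_force'])"
```

```text
7.0 [0.40191229 0.21304087 0.28749819] [-0.5363907   0.08874292 -5.25590046]
```

arm_command(targets=[[[0,-0.1,0],[0,0,0]],[[0,-0.4,0],[0,0,0]],[[0,-0.9,0],[0,0,0]],[[0,-1.5,0],[0,0,0]],[[0,-2.1,0],[0,0,0]],[[0,-2.7,0],[0,0,0]],[[0.03,-3.3,0],[0,0,0]],[[0.1,-3.9,0],[0,0,0]]])

```text
clock: 7.8
position: [0.4076, 0.0941, 0.2876]
orientation: [[0.144, 0.99, 0.001], [0.99, -0.144, -0.001], [-0.001, 0.001, -1.0]]
ft_force: [1.0, 0.4, -5.6]
grip_width: 0.201
finger_force: 45.0
```

arm_command(targets=[[[0.1,-0.6,0],[0,0,0]],[[0.25,-1.2,0],[0,0,0]],[[0.4,-1.8,0],[0,0,0]],[[0.56,-2.4,0],[0,0,0]],[[0.72,-3.0,0],[0,0,0]],[[0.88,-3.6,0],[0,0,0]],[[1.04,-4.2,0],[0,0,0]],[[1.2,-4.8,0],[0,0,0]]])

```text
clock: 8.6
position: [0.4436, -0.0503, 0.2875]
orientation: [[0.145, 0.99, 0.001], [0.99, -0.145, -0.001], [-0.001, 0.001, -1.0]]
ft_force: [0.6, 1.1, -5.3]
grip_width: 0.205
finger_force: 45.0
```

arm_command(targets=[[[0.2,-0.6,0],[0,0,0]],[[0.4,-1.2,0],[0,0,0]],[[0.6,-1.8,0],[0,0,0]],[[0.8,-2.4,0],[0,0,0]],[[1.0,-3.0,0],[0,0,0]],[[1.2,-3.6,0],[0,0,0]],[[1.38,-4.1,0],[0,0,0]],[[1.5,-4.4,0],[0,0,0]]])

```text
clock: 9.4
position: [0.4887, -0.1821, 0.2874]
orientation: [[0.144, 0.99, 0.001], [0.99, -0.144, -0.001], [-0.001, 0.001, -1.0]]
ft_force: [0.5, 0.5, -5.4]
grip_width: 0.205
finger_force: 45.0
```

arm_command(targets=[[[0.1,-0.3,0],[0,0,0]],[[0.17,-0.55,-0.05],[0,0,0]],[[0.22,-0.75,-0.15],[0,0,0]],[[0.23,-0.85,-0.3],[0,0,0]],[[0.23,-0.87,-0.45],[0,0,0]],[[0.23,-0.87,-0.55],[0,0,0]],[[0.23,-0.87,-0.57],[0,0,0]],[[0.23,-0.87,-0.57],[0,0,0]]])

```text
clock: 10.2
position: [0.4947, -0.2058, 0.2702]
orientation: [[0.143, 0.99, -0.0], [0.99, -0.143, 0.0], [0.0, -0.0, -1.0]]
ft_force: [-0.1, 0.5, -6.0]
grip_width: 0.205
finger_force: 45.0
```

```bash
python3 - <<'E'
from h import *
st=arm.get_state();print(st["clock"],st["position"],st["ft_force"])
Pw=[];
for n in("scene","side","wrist"):
    s=snap(n);save(s,n+"2");W=cloud(s);np.save(n+"2_W.npy",W);Pw.append(W.reshape(-1,3))
a=cv2.imread("pics/scene2.png")[200:320,150:300];b=cv2.imread("pics/wrist2.png")
cv2.imwrite("pics/c2.png",np.hstack([cv2.resize(a,(400,320)),cv2.resize(b,(400,320))]))
E
```

```text
10.2 [ 0.49469994 -0.20581801  0.27016309] [-0.12863928  0.46767672 -5.98016538]
```

View pics/c2.png

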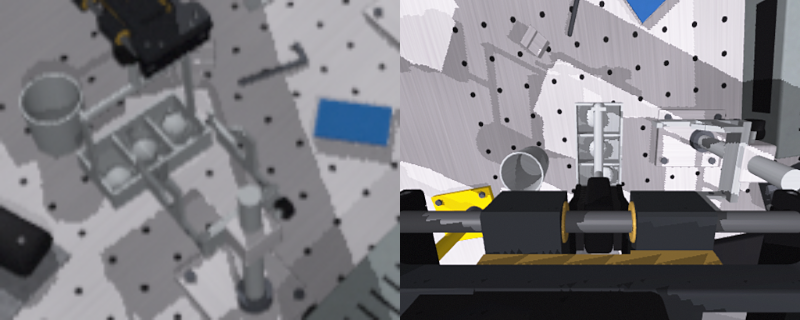

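The crop shows the tray level with three blanks in it, in front of stand_B's hooks (scene crop tray at (145,145), hooks at (165,200)) and clear of the cup at (52,110). I feed in as far as just short of the lips and check the rod height against the hooks.

arm_command(targets=[[[0.08,-0.01,0],[0,0,0]],[[0.28,-0.04,0],[0,0,0]],[[0.55,-0.08,0],[0,0,0]],[[0.85,-0.13,0],[0,0,0]],[[1.12,-0.17,0],[0,0,0]],[[1.32,-0.2,0],[0,0,0]],[[1.4,-0.21,0],[0,0,0]],[[1.4,-0.21,0],[0,0,0]]])

```text
clock: 11.15
position: [0.5371, -0.2125, 0.2701]
orientation: [[0.143, 0.99, -0.0], [0.99, -0.143, 0.0], [0.0, -0.0, -1.0]]
ft_force: [-0.1, -0.2, -5.2]
grip_width: 0.206
finger_force: 45.0
```

```bash
python3 - <<'E'
from h import *
st=arm.get_state();t=st["position"];print(st["clock"],t,st["ft_force"])
yaw=np.radians(-8.3);c,s_=np.cos(yaw),np.sin(yaw);R=np.array([[c,-s_],[s_,c]])
Q=[]
for n in("scene","side"):
    s=snap(n);P=cloud(s).reshape(-1,3);P=P[np.isfinite(P).all(1)]
    q=np.c_[(P[:,:2]-[.6068,-.2227])@R,P[:,2]]*1000;Q.append(q)
    rx=((t[:2]-[.6068,-.2227])@R)[0]*1000
    for sg in(1,-1):
        r=q[(abs(q[:,0]-rx)<8)&(abs(q[:,1]-sg*35)<15)&(q[:,2]>180)&(q[:,2]<215)]
        l=q[(abs(q[:,0]+49)<2.5)&(abs(q[:,1]-sg*45)<5)&(q[:,2]>165)&(q[:,2]<185)]
        st_=q[(abs(q[:,0]-rx)<12)&(abs(q[:,1]-sg*63)<12)&(q[:,2]>110)&(q[:,2]<170)]
        pl=q[(abs(q[:,0]+30)<25)&(abs(q[:,1]-sg*45)<9)&(q[:,2]>142)&(q[:,2]<185)]
        print(n,sg,"rx",rx.round(1),"rod x,ztop",r[:,0].mean().round(1),np.percentile(r[:,2],90).round(1) if len(r) else 0,len(r),"lip z",np.percentile(l[:,2],90).round(1) if len(l) else 0,"strap y",np.percentile(st_[:,1],[5,95]).round(1) if len(st_) else 0,"plate y",np.median(pl[:,1]).round(1))
    for sg in (1,-1):
        tr=q[(abs(q[:,1]-sg*64)<3)&(abs(q[:,0]-rx)<40)&(q[:,2]>70)&(q[:,2]<110)];print("tray rim z",sg,np.percentile(tr[:,2],85).round(1) if len(tr) else 0)
E
```

```text
11.15 [ 0.53714264 -0.21253784  0.27013983] [-0.07209725 -0.24984665 -5.18064675]
scene 1 rx -70.4 rod x,ztop nan 0 0 lip z 178.5 strap y [58.8 62.2] plate y 42.9
scene -1 rx -70.4 rod x,ztop -68.8 199.0 40 lip z 177.1 strap y [-67.3 -64.7] plate y -47.1
tray rim z 1 91.9
tray rim z -1 94.4
side 1 rx -70.4 rod x,ztop -74.4 198.4 22 lip z 176.2 strap y [59.4 66. ] plate y 46.6
side -1 rx -70.4 rod x,ztop -74.4 198.7 16 lip z 174.8 strap y [-67.6 -60.3] plate y -43.2
tray rim z 1 93.7
tray rim z -1 95.3<stdin>:14: RuntimeWarning: Mean of empty slice.
  ret = ret.dtype.type(ret / rcount)
```

arm_command(targets=[[[0.08,-0.01,0],[0,0,0]],[[0.25,-0.04,0],[0,0,0]],[[0.47,-0.07,0],[0,0,0]],[[0.7,-0.1,0],[0,0,0]],[[0.93,-0.13,0],[0,0,0]],[[1.12,-0.16,0],[0,0,0]],[[1.23,-0.18,0],[0,0,0]],[[1.25,-0.18,0],[0,0,0]]])

```text
clock: 12.05
position: [0.5748, -0.2181, 0.2702]
orientation: [[0.143, 0.99, 0.0], [0.99, -0.143, -0.0], [-0.0, 0.0, -1.0]]
ft_force: [0.2, -0.7, -6.5]
grip_width: 0.206
finger_force: 45.0
```

arm_command(targets=[[[0,0,-0.06],[0,0,0]],[[0,0,-0.16],[0,0,0]],[[0,0,-0.27],[0,0,0]],[[0,0,-0.38],[0,0,0]],[[0,0,-0.47],[0,0,0]],[[0,0,-0.54],[0,0,0]],[[0,0,-0.58],[0,0,0]],[[0,0,-0.6],[0,0,0]]])

```text
clock: 12.85
position: [0.5743, -0.2179, 0.2522]
orientation: [[0.144, 0.99, -0.0], [0.99, -0.144, 0.0], [0.0, -0.0, -1.0]]
ft_force: [0.5, -0.7, -5.2]
grip_width: 0.209
finger_force: 45.0
```

arm_command(targets=[[[0,0,-0.02],[0,0,0]],[[0,0,-0.04],[0,0,0]],[[0,0,-0.06],[0,0,0]],[[0,0,-0.06],[0,0,0]]])

```text
clock: 13.25
position: [0.5743, -0.2179, 0.2505]
orientation: [[0.143, 0.99, -0.0], [0.99, -0.143, 0.0], [0.0, -0.0, -1.0]]
ft_force: [0.1, -0.8, -4.7]
grip_width: 0.199
finger_force: 45.0
```

arm_command(targets=[[[0,0,-0.02],[0,0,0]],[[0,0,-0.04],[0,0,0]],[[0,0,-0.06],[0,0,0]],[[0,0,-0.06],[0,0,0]]])

```text
clock: 13.65
position: [0.5743, -0.2179, 0.2486]
orientation: [[0.144, 0.99, -0.0], [0.99, -0.144, 0.0], [0.0, -0.0, -1.0]]
ft_force: [-0.2, 1.2, -5.4]
grip_width: 0.199
finger_force: 45.0
```

arm_command(targets=[[[0,0,-0.015],[0,0,0]],[[0,0,-0.03],[0,0,0]],[[0,0,-0.03],[0,0,0]]])

```text
clock: 13.95
position: [0.5743, -0.2179, 0.2478]
orientation: [[0.143, 0.99, -0.0], [0.99, -0.143, 0.0], [0.0, -0.0, -1.0]]
ft_force: [0.6, -0.1, -5.4]
grip_width: 0.202
finger_force: 45.0
```

arm_command(targets=[[[0,0,-0.015],[0,0,0]],[[0,0,-0.03],[0,0,0]],[[0,0,-0.03],[0,0,0]]])

```text
clock: 14.25
position: [0.5744, -0.218, 0.2475]
orientation: [[0.143, 0.99, 0.0], [0.99, -0.143, -0.0], [-0.0, 0.0, -1.0]]
ft_force: [-0.9, 0.9, -2.0]
grip_width: 0.207
finger_force: 45.0
```

arm_command(targets=[[[0,0,-0.015],[0,0,0]],[[0,0,-0.03],[0,0,0]],[[0,0,-0.03],[0,0,0]]])

```text
clock: 14.55
position: [0.5744, -0.218, 0.2473]
orientation: [[0.143, 0.99, 0.001], [0.99, -0.143, -0.001], [-0.0, 0.001, -1.0]]
ft_force: [-3.5, 0.9, 5.5]
grip_width: 0.204
finger_force: 45.0
```

Contact was felt at TCP z 0.2475, so the floor is at about 165.7 mm, matching sight. I lift 3 mm and slide back under the keepers.

arm_command(targets=[[[0,0,0.05],[0,0,0]],[[0,0,0.1],[0,0,0]],[[0,0,0.15],[0,0,0]],[[0,0,0.15],[0,0,0]],[[0.06,-0.01,0.15],[0,0,0]],[[0.15,-0.022,0.15],[0,0,0]],[[0.26,-0.038,0.15],[0,0,0]],[[0.36,-0.052,0.15],[0,0,0]]])

```text
clock: 15.35
position: [0.5856, -0.2196, 0.2505]
orientation: [[0.144, 0.99, 0.0], [0.99, -0.144, -0.0], [-0.0, 0.0, -1.0]]
ft_force: [0.4, -0.6, -6.0]
grip_width: 0.203
finger_force: 45.0
```

arm_command(targets=[[[0.1,-0.015,0],[0,0,0]],[[0.2,-0.03,0],[0,0,0]],[[0.27,-0.04,0],[0,0,0]],[[0.3,-0.044,0],[0,0,0]]])

```text
clock: 15.75
position: [0.5945, -0.2209, 0.2505]
orientation: [[0.143, 0.99, 0.0], [0.99, -0.143, -0.0], [-0.0, 0.0, -1.0]]
ft_force: [-0.9, 0.0, -5.5]
grip_width: 0.205
finger_force: 45.0
```

arm_command(targets=[[[0.08,-0.012,0],[0,0,0]],[[0.18,-0.026,0],[0,0,0]],[[0.28,-0.041,0],[0,0,0]],[[0.36,-0.052,0],[0,0,0]],[[0.41,-0.06,0],[0,0,0]],[[0.41,-0.06,0],[0,0,0]]])

```text
clock: 16.35
position: [0.6067, -0.2227, 0.2505]
orientation: [[0.143, 0.99, 0.0], [0.99, -0.143, -0.0], [-0.0, 0.0, -1.0]]
ft_force: [-0.2, -0.7, -5.3]
grip_width: 0.202
finger_force: 45.0
```

arm_command(targets=[[[0,0,-0.05],[0,0,0]],[[0,0,-0.1],[0,0,0]],[[0,0,-0.15],[0,0,0]],[[0,0,-0.2],[0,0,0]],[[0,0,-0.24],[0,0,0]],[[0,0,-0.28],[0,0,0]],[[0,0,-0.3],[0,0,0]],[[0,0,-0.3],[0,0,0]]])

```text
clock: 17.15
position: [0.6064, -0.2226, 0.2414]
orientation: [[0.144, 0.99, -0.0], [0.99, -0.144, 0.0], [0.0, -0.0, -1.0]]
ft_force: [0.4, -0.7, -5.2]
grip_width: 0.205
finger_force: 45.0
```

arm_command(targets=[[[0,0,-0.02],[0,0,0]],[[0,0,-0.04],[0,0,0]],[[0,0,-0.06],[0,0,0]],[[0,0,-0.06],[0,0,0]]])

```text
clock: 17.55
position: [0.6064, -0.2226, 0.2396]
orientation: [[0.144, 0.99, -0.0], [0.99, -0.144, 0.0], [0.0, -0.0, -1.0]]
ft_force: [0.1, 0.2, -5.8]
grip_width: 0.2
finger_force: 45.0
```

arm_command(targets=[[[0,0,-0.015],[0,0,0]],[[0,0,-0.03],[0,0,0]],[[0,0,-0.03],[0,0,0]]])

```text
clock: 17.85
position: [0.6067, -0.2227, 0.2391]
orientation: [[0.144, 0.99, 0.001], [0.99, -0.144, -0.0], [-0.0, 0.001, -1.0]]
ft_force: [-0.2, 0.4, -4.4]
grip_width: 0.207
finger_force: 45.0
```

arm_command(targets=[[[0.01,0,-0.015],[0,0,0]],[[0.015,0,-0.03],[0,0,0]],[[0.015,0,-0.03],[0,0,0]],[[0.015,0,-0.03],[0,0,0]]])

```text
clock: 18.25
position: [0.6073, -0.2227, 0.2383]
orientation: [[0.144, 0.99, 0.001], [0.99, -0.144, -0.0], [-0.0, 0.001, -1.0]]
ft_force: [1.3, -0.6, -2.5]
grip_width: 0.2
finger_force: 45.0
```

```bash
python3 -c "
from h import *
s=arm.get_state();print(s['clock'],s['position'],s['ft_force'],s['torque'])"
```

```text
18.25 [ 0.60728566 -0.22274581  0.23828408] [ 1.26066785 -0.64201902 -2.50241993] [ 0.0715965  -0.25345849 -0.07517476]
```

arm_command(targets=[[[0.015,0,-0.015],[0,0,0]],[[0.03,-0.004,-0.03],[0,0,0]],[[0.03,-0.004,-0.03],[0,0,0]],[[0.03,-0.004,-0.03],[0,0,0]]])

```text
clock: 18.65
position: [0.608, -0.2228, 0.2375]
orientation: [[0.144, 0.99, 0.001], [0.99, -0.144, -0.0], [-0.0, 0.001, -1.0]]
ft_force: [0.2, 0.9, -0.2]
grip_width: 0.2
finger_force: 45.0
```

```bash
python3 -c "
from h import *
s=arm.get_state();print(s['clock'],s['position'],s['ft_force'],s['torque'])"
```

```text
18.65 [ 0.60799217 -0.2227912   0.23754288] [ 0.23339349  0.92261322 -0.23953008] [ 0.12132541 -0.08041761 -0.07361319]
```

arm_command(targets=[[[0,0,-0.01],[0,0,0]],[[0,0,-0.02],[0,0,0]],[[0,0,-0.02],[0,0,0]],[[0,0,-0.02],[0,0,0]]])

```text
clock: 19.05
position: [0.608, -0.2228, 0.2374]
orientation: [[0.143, 0.99, 0.001], [0.99, -0.143, -0.0], [-0.0, 0.001, -1.0]]
ft_force: [-0.9, 0.8, 4.9]
grip_width: 0.206
finger_force: 45.0
```

```bash
python3 - <<'E'
from h import *
s=arm.get_state();print(s['clock'],s['position'],s['ft_force'],s['torque'])
p=snap("side");cv2.imwrite("pics/side3.png",cv2.resize(cv2.cvtColor(p["pixels"][100:210,160:280],cv2.COLOR_RGB2BGR),(640,587),interpolation=cv2.INTER_CUBIC))
E
```

```text
19.05 [ 0.60799942 -0.2227929   0.23742683] [-0.89265605  0.83100137  4.9042367 ] [ 0.23594945  0.13047489 -0.09989601]
```

View pics/side3.png

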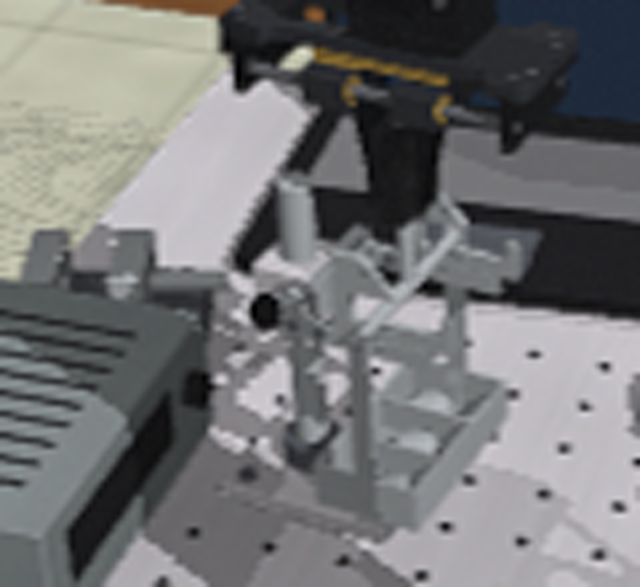

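The rod stops hard 10.1 mm below the floor contact, which is home in the V seats. The side view shows the tray level under stand_B's keepers with its blanks. I relax the push, open and retreat upward.

arm_command(targets=[[[0,0,0.015],[0,0,0]],[[0,0,0.015],[0,0,0]]], squeeze=10)

```text
clock: 19.3
position: [0.6081, -0.2228, 0.2374]
orientation: [[0.143, 0.99, 0.001], [0.99, -0.143, -0.0], [-0.0, 0.001, -1.0]]
ft_force: [-0.1, 0.8, 4.4]
grip_width: 0.212
finger_force: 10.0
```

arm_command(targets=[[[0,0,0],[0,0,0]],[[0,0,0],[0,0,0]],[[0,0,0],[0,0,0]],[[0,0,0],[0,0,0]],[[0,0,0],[0,0,0]],[[0,0,0],[0,0,0]]], fingers=0.55)

```text
clock: 19.9
position: [0.6078, -0.2228, 0.2368]
orientation: [[0.144, 0.99, -0.0], [0.99, -0.144, 0.0], [-0.0, -0.0, -1.0]]
ft_force: [-0.2, -0.4, 0.5]
grip_width: 0.542
finger_force: 0.0
```

```bash
python3 -c "
from h import *
s=arm.get_state();print(s['clock'],s['position'],s['ft_force'],s['torque'],s['grip_width'])"
```

```text
19.9 [ 0.60776532 -0.22279786  0.23679388] [-0.2279793  -0.3506015   0.46007266] [-0.03537406 -0.07456654  0.00358817] 0.5417620622721897
```

arm_command(targets=[[[0,0,0.3],[0,0,0]],[[0,0,0.9],[0,0,0]],[[0,0,1.6],[0,0,0]],[[0,0,2.4],[0,0,0]],[[0,0,3.3],[0,0,0]],[[0,0,3.9],[0,0,0]],[[0,0,4],[0,0,0]],[[0,0,4],[0,0,0]]])

```text
clock: 20.7
position: [0.6079, -0.2228, 0.3577]
orientation: [[0.143, 0.99, 0.001], [0.99, -0.143, -0.001], [-0.001, 0.001, -1.0]]
ft_force: [0.0, 0.6, -0.7]
grip_width: 0.548
finger_force: 0.0
```

```bash
python3 - <<'E'
from h import *
yaw=np.radians(-8.3);c,s_=np.cos(yaw),np.sin(yaw);R=np.array([[c,-s_],[s_,c]])
for n in("scene","side","wrist"):
    s=snap(n);save(s,n+"4");P=cloud(s).reshape(-1,3);P=P[np.isfinite(P).all(1)]
    q=np.c_[(P[:,:2]-[.608,-.2228])@R,P[:,2]]*1000
    g=q[(abs(q[:,0])<25)&(abs(q[:,1])<25)&(q[:,2]>250)&(q[:,2]<270)]
    if len(g): print(n,"grip top",g.mean(0).round(1),np.percentile(g[:,2],90).round(1))
    for sg in(1,-1):
        r=q[(abs(q[:,0])<8)&(abs(q[:,1]-sg*28)<12)&(q[:,2]>145)&(q[:,2]<185)]
        tr=q[(abs(q[:,1]-sg*64)<3)&(abs(q[:,0])<40)&(q[:,2]>40)&(q[:,2]<80)]
        print(n,sg,"rod",r.mean(0).round(1) if len(r) else 0,np.percentile(r[:,2],90).round(1) if len(r) else 0,"rim",np.percentile(tr[:,2],85).round(1) if len(tr) else 0)
a=cv2.imread("pics/side4.png")[100:210,160:280];b=cv2.imread("pics/scene4.png")[200:330,150:292]
cv2.imwrite("pics/c4.png",np.hstack([cv2.resize(a,(400,366)),cv2.resize(b,(400,366))]))
E
```

```text
scene grip top [  1.9  -3.5 259. ] 262.7
scene 1 rod [  1.6  27.6 163. ] 164.9 rim 65.5
scene -1 rod [  1.5 -23.3 162.4] 165.8 rim 61.3
side grip top [ -5.    2.2 258.6] 262.8
side 1 rod [ -4.1  29.1 162.6] 165.9 rim 64.7
side -1 rod [ -4.  -29.4 161.8] 165.6 rim 65.2
wrist grip top [ -1.2   1.6 260.8] 262.4
wrist 1 rod [ -0.7  27.7 163.7] 165.1 rim 60.4
wrist -1 rod 0 0 rim 60.1
```

View pics/c4.png

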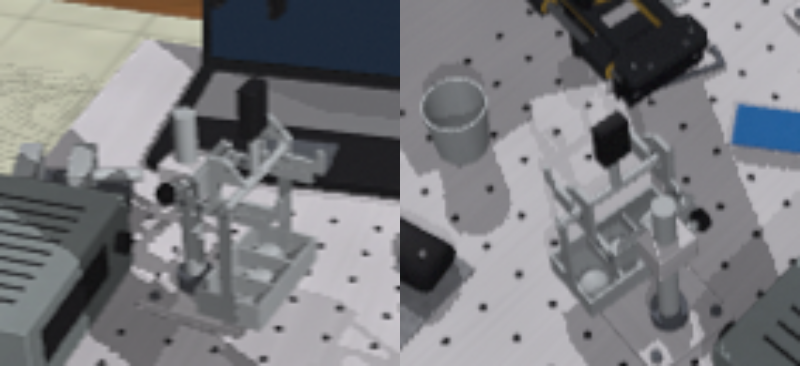

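The final view shows the tray hanging on stand_B, with its grip at (610,140), level. The rod top is about 165.5 mm at both ends, which is the seated height, and the gripper is clear.

```bash
python3 -c "
from bench import job
print(job.close_job())"
```

```text
the job is handed in; nothing more can be done
None
```

The tray now hangs level on stand_B, seated home in both V seats and released at about 21 s; contact forces stayed under about 6 N at every reading, nothing else looked disturbed in the pictures, and the job is handed in with no verdict returned.

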